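Charge the mill jar and hold it on the third shake step

TASK

Pick up the scoop and pour all eight steel slugs through the funnel into the jar clamped on the vibrating table, then lay the empty scoop back flat on the bench and let go of it. Then press the spring-return lever dial on the table's end down past its first two clicks to the third step, fully down, so that the charge shakes down, and finish while holding it there with the fingers: let go and it springs back. Leave the G-clamp, the file and the brush cup alone.

Things in the scene. Friction and masses are not known exactly. Their poses are not given: they have to be found in the camera images.
- vibrator: Jar vibrating table, a grey machine fixed to the bench (motor not simulated). Origin: centre of its underside; z up, -x faces the robot at yaw 0. Low base 170 (x) by 240 (y) mm, 58 high; at its -y end (y -120 to -50) a control tower 98 high with the lever dial on its outer (-y) face. Jar and funnel, fixed on it, at x 0, y +45; a 12 mm post 198 high at x +74, y +45 carries the funnel.
- jar_floor (a point): Centre of the inner floor of the clear jar, 76 mm above the bench. The jar is fixed, has a 42 mm bore and its mouth is 152 mm above the bench. A slug counts as in the jar when its centre is within 20 mm of the jar's axis and less than 125 mm above the bench (below the spout).
- funnel_rim (a point): Centre of the round mouth of the aluminium funnel, at rim height, 204 mm above the bench. The mouth is 116 mm wide inside; the cone narrows in 48 mm of height to a straight spout of 33 mm bore that ends 21 mm inside the jar's mouth. Smooth metal: the slugs slide down by themselves.
- dial_axis (a point): Point on the lever dial's turning axis, in the middle of the lever's width, 60 mm above the bench and 35 mm out from the tower's end face (it stays still). The axis runs along the vibrator's y. The dial's hub round it is 28 mm across.
- lever_tip (a point): Outer end of the lever, 85 mm from the dial's axis; moves with it. Straight steel bar 16 mm wide (along the vibrator's y), 9 mm thick, black grip 11 mm thick from 44 to 84 mm out; it points to the vibrator's -x. At rest it stands 0.73 rad above level, at the third step 0.39 rad below level (tip 28 mm above the bench). Free space all round; the tower's end face is 27 mm from its inner edge.
- dial (a joint): Angle (rad) by which the lever is pressed down: 0 at rest, 0.37 first step, 0.75 second, 1.12 third, which is the end stop. A spring pulls it back to 0 from anywhere, 0.24 N m at rest to 0.52 at the third step, with a click of up to 0.15 N m more half-way before each step: pressed 50 mm out it takes 5 to 15 N. On the third step means above 1.02.
- scoop: Bench scoop, sheet-steel bowl and wooden handle, 190 mm long, 0.11 to 0.18 kg empty, lying flat with the slugs in it. Origin: on its underside beneath the bowl (bench height when flat); +x to the open nose, -x to the handle, z up. Flat floor 2.5 mm thick, x -45 to +40, then a nose plate rising 8 mm to x 64; 60 mm wide; back and sides 36 mm high, sides ahead of x 22 only 23 high.
- scoop_grip (a point): Middle of the scoop's handle, 80 mm behind the scoop's origin and 34 mm above the bench. The handle is a level bar along the scoop's x, 12 mm wide (y), 16 mm high and 82 mm long, from x = -45 to -127 mm; its underside is 26 mm above the bench.
- scoop_nose (a point): Middle of the nose's lip, over which the slugs slide out: 64 mm ahead of the scoop's origin, 10 mm above the bench when it lies flat. Bowl and slugs are smooth steel (friction about 0.25): with the nose 50 to 60 degrees down all slugs slide out; carried level and smoothly they stay in.
- slug0: Steel grinding slug 1 of 8, all alike: a short cylinder 13 mm across and 14 mm long, 15 g, at first in the scoop's bowl. Origin: its centre.
- slug1: Steel grinding slug 2 of 8, all alike: a short cylinder 13 mm across and 14 mm long, 15 g, at first in the scoop's bowl. Origin: its centre.
- slug2: Steel grinding slug 3 of 8, all alike: a short cylinder 13 mm across and 14 mm long, 15 g, at first in the scoop's bowl. Origin: its centre.
- slug3: Steel grinding slug 4 of 8, all alike: a short cylinder 13 mm across and 14 mm long, 15 g, at first in the scoop's bowl. Origin: its centre.
- slug4: Steel grinding slug 5 of 8, all alike: a short cylinder 13 mm across and 14 mm long, 15 g, at first in the scoop's bowl. Origin: its centre.
- slug5: Steel grinding slug 6 of 8, all alike: a short cylinder 13 mm across and 14 mm long, 15 g, at first in the scoop's bowl. Origin: its centre.
- slug6: Steel grinding slug 7 of 8, all alike: a short cylinder 13 mm across and 14 mm long, 15 g, at first in the scoop's bowl. Origin: its centre.
- slug7: Steel grinding slug 8 of 8, all alike: a short cylinder 13 mm across and 14 mm long, 15 g, at first in the scoop's bowl. Origin: its centre.
- clamp: Bystander: steel G-clamp lying flat, 140 by 80 mm, 15 mm high. Origin: on the bench, mid-length of its spine.
- file: Bystander: flat file with a wooden handle, 250 mm long (x), 24 mm high. Origin: on the bench at mid-length.
- brush_cup: Bystander: white ceramic cup of paint brushes, cup 70 mm wide and 90 mm high, brushes to about 205 mm. Origin: centre of its underside.
Things that resemble listed ones, but are neither listed nor needed, are in the scene too. There is more than one size of the scoop; the one meant has the size given above.

How it is judged:
By the outcome, as a careful person would: the job done as asked, in the order asked, and still so for the second after the job is handed in, while the arm keeps its last pose, push and grip.
It also fails if it takes over 69 s, if anything falls off the work surface, if the arm or the gripper's body presses on something with over 40 N, if the wrist force passes 120 N, or if a joint passes its speed limit or range.

ROBOT

A 7-joint arm with a two-finger parallel gripper is mounted at the origin on the work surface. World frame = base frame: x ahead of the robot, y to its left, z up, the work surface at z = 0. Lengths are in m, angles in rad, forces in N, time in s.
With the tool pointing down it reaches from about 0.35 to 0.9 m from the base axis. Payload 7.2 kg.
Tool frame: the origin (TCP) lies at the very end of the fingers, on their centre line; the grasp point (between the pads) lies 19 mm behind it; z points along the fingers, x is the direction in which the jaws open and shut, and the axes are right-handed (so a half turn about z gives the same grasp; the last joint's range is limited). The gripper opens to 88 mm and grips with 3 to 60 N. Pads are 20 mm wide; open, the fingers measure 115 mm over their backs; the gripper's body (75 mm by 178 mm) begins 61 mm behind the grasp point.
Start: joints at [1.153, 0.411, -0.013, 1.596, 0.006, 1.134, -0.082], TCP at [0.214, -0.587, 0.223] pointing down, gripper open.
Joint ranges: [-2.95, 2.95], [-0.29, 1.99], [-1.47, 1.44], [0.14, 2.54], [-1.03, 4.17], [0.13, 1.85], [-2.86, 2.86]. Speed limits (rad/s): [2.39, 2.39, 3.01, 3.01, 3.14, 3.14, 3.14].

INTERFACE

Orientations are given as a unit quaternion [w, x, y, z].
In Python, from station import ctrl, claw, inverse_kinematics, viewer, order gives the robot as it stands. Calls block until the motion is done:
- ctrl.move_to(position, orientation): joint-space move of the TCP to a pose.
- ctrl.move_straight(position, rotation=None, speed=0.15, contact_N=None): straight line of the TCP; rotation=None keeps the orientation; speed is the mean speed in m/s. With contact_N (N) it stops when the force on the tool has changed by that much, and returns True; else False.
- ctrl.set_joints(angles): joint-space move.
- claw.move_gripper(opening, newtons=None): opening from 0.0 (shut) to 1.0 (fully open); newtons is the grip in N (None keeps the last); returns when the fingers have stopped.
- ctrl.dwell(seconds).
- inverse_kinematics(position, orientation): joint angles nearest the present ones, or None.
- ctrl.get_obs(): the state.
- viewer.camera(name): name is "scene" or "top" or "wrist"; returns a dict with "frame" (400x640x3 uint8, blue, green, red), "fx", "fy", "cx", "cy" (pixels), "k1" (the pictures are not rectified: a ray, as slopes to the right and down, at radius r is drawn at 1 + k1 r^2 times it, then the intrinsics apply), "eye" and "attitude" of the camera in the world; the wrist camera has in their place "hand_eye" (4x4, takes a point from camera to tool coordinates, whose origin is the TCP and whose axes are the tool frame's). Camera axes: x right, y up, looking along -z (the intrinsics and any distortion apply to the point x, -y, -z); pixel columns grow to the right and rows downward; lengths in m; the calibration is good to about 2 mm. A picture is of the moment at which its call begins: read the wrist's pose just before it. There is no depth.
A pose or a line that the arm cannot do raises ctrl.MotionError and nothing moves.
- order.job_done(): hands the job in, once; it reports no verdict.
The state is a dict: "time_s": time; "joint_positions": joint angles; "joint_velocities": joint speeds; "joint_efforts": joint torques, N m; "tool_pos": TCP position; "eef_rot": TCP orientation; "ft_force": force on the tool from outside, world axes, zero at the start; "moment": the same for the moment, N m; "opening": opening from 0.0 (shut) to 1.0 (fully open).
Only numpy, scipy, OpenCV 4.12 (cv2) and the standard library are available. Lean on these libraries where they do the work, as an engineer would, in place of code of your own. Each camera call takes 0.05 s, during which the arm holds its last target. There are 200 camera calls.

## Working session

There is one attempt and no reset: what is moved stays moved. The work goes in short steps, each a Python script; the robot and the scene stay as the last script left them, time stands still between calls to the robot, and variables do not carry over. Pictures are saved under pics/ and viewed, about 8 in all and at most 12, crops included, and the job is handed in when it is done.

```bash
ls; mkdir -p pics; python3 - <<'E'
from station import ctrl,viewer
import cv2,pickle
d={}
for n in ("scene","top"):
    c=viewer.camera(n); d[n]=c; cv2.imwrite(f"pics/{n}0.png",c["frame"])
    print(n,{k:v for k,v in c.items() if k!="frame"})
pickle.dump(d,open("cams.pkl","wb"))
o=ctrl.get_obs();print(o)
E
```

```text
pics
scene {'fx': 500.60118214125083, 'fy': 500.60118214125083, 'cx': 324.3155755839668, 'cy': 196.58137259060575, 'k1': -0.14031177699162942, 'eye': array([0.91818399, 0.39898954, 1.05767723]), 'attitude': array([0.39413974, 0.10703805, 0.22609796, 0.88435086])}
top {'fx': 397.9810929482325, 'fy': 397.9810929482325, 'cx': 319.8789804907648, 'cy': 201.01485401924995, 'k1': -0.03566755780542029, 'eye': array([0.41348278, 0.06098021, 1.12598322]), 'attitude': array([ 0.7117501 ,  0.03365944, -0.04977545, -0.69985802])}
{'time_s': 0.1, 'joint_positions': array([ 1.15284111,  0.4118294 , -0.01271046,  1.59691506,  0.00560302,
        1.13428978, -0.08219347]), 'joint_velocities': array([ 0.00025226, -0.00084975, -0.00157882, -0.00332756,  0.00018328,
       -0.00010371, -0.00124032]), 'joint_efforts': array([ 4.44654637e-03, -5.89094317e+01,  6.44817911e-01, -2.91705555e+01,
       -5.37117489e-02,  1.45395024e-02,  1.90332912e-05]), 'tool_pos': array([ 0.21398346, -0.58676878,  0.2219058 ]), 'eef_rot': array([-3.60126927e-04,  8.19358197e-01, -5.73281476e-01, -6.03729523e-04]), 'ft_force': array([0.9034198 , 0.4233091 , 0.51112281]), 'moment': array([-0.00665952, -0.04384284, -0.02788807]), 'opening': 0.999943827833391}
```

View pics/scene0.png

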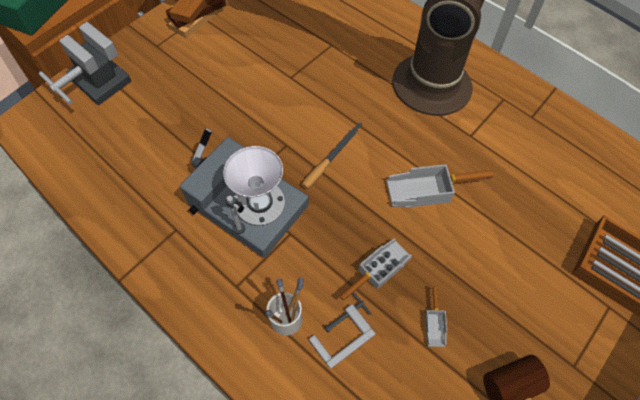

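View pics/top0.png

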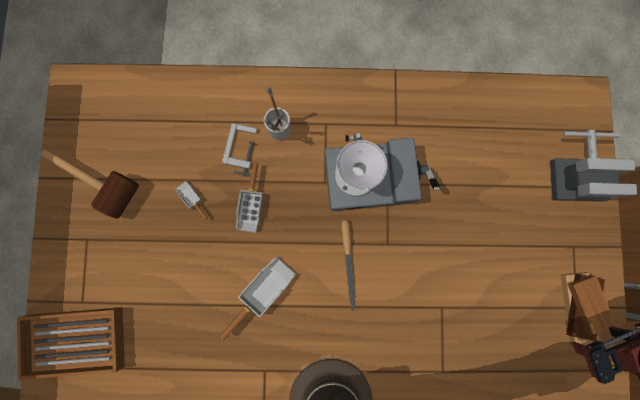

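Scoop candidates in the top picture are the middle one with eight slugs (250,210), a large empty one (268,287) and a small empty one (190,195). I choose the middle one because it holds the slugs, and will check its size in a crop. The vibrator is at (372,173) and its lever at (430,178).

```bash
cat > h.py <<'E'
import numpy as np,cv2,pickle
from scipy.spatial.transform import Rotation as R
from scipy.optimize import least_squares
def quat(q): return R.from_quat(np.r_[q[1:],q[0]])
def wxyz(r): q=r.as_quat(); return np.r_[q[3],q[:3]]
def K(c): return np.array([[c["fx"],0,c["cx"]],[0,c["fy"],c["cy"]],[0,0,1.]]),np.array([c["k1"],0,0,0])
def pose(c,tp=None,tq=None):
    if "eye" in c: return np.array(c["eye"]),quat(c["attitude"]).as_matrix()
    T=np.eye(4);T[:3,:3]=quat(tq).as_matrix();T[:3,3]=tp
    T=T@np.array(c["hand_eye"]);return T[:3,3],T[:3,:3]
def ray(c,uv,P=None):
    k,d=K(c);e,A=P or pose(c)
    p=cv2.undistortPoints(np.array([[uv]],float),k,d)[0,0]
    v=A@np.array([p[0],-p[1],-1]);return e,v/np.linalg.norm(v)
def onz(c,uv,z,P=None):
    e,v=ray(c,uv,P);return e+v*(z-e[2])/v[2]
def proj(c,X,P=None):
    k,d=K(c);e,A=P or pose(c)
    p=(np.atleast_2d(X)-e)@A*[1,-1,-1]
    return cv2.projectPoints(p,np.zeros(3),np.zeros(3),k,d)[0][:,0]
def fit(obs,locz,x0):
    """obs: list of (cam,pose,uv,local point); unknown x,y,yaw on bench"""
    def f(x):
        r=[]
        for c,P,uv,l in obs:
            X=R.from_euler('z',x[2]).apply(l)+[x[0],x[1],0]
            r+=list(proj(c,X,P)[0]-uv)
        return r
    s=least_squares(f,x0);return s.x,np.array(s.fun).reshape(-1,2)
E
python3 - <<'E'
import cv2,numpy as np
t=cv2.imread("pics/top0.png");s=cv2.imread("pics/scene0.png")
def cr(i,x,y,w,h,f): return cv2.resize(i[y:y+h,x:x+w],None,fx=f,fy=f,interpolation=cv2.INTER_CUBIC)
a=np.vstack([np.hstack([cr(t,220,150,80,60+30,5),cr(s,330,225,80,90,5)])])   # 800x450
cv2.imwrite("pics/c1.png",a)
b=np.hstack([cr(t,320,125,125,95,3.2),cr(s,175,120,125,95,3.2)][:2]) if 0 else np.vstack([cr(t,320,130,130,90,6)[:540]])
cv2.imwrite("pics/c2.png",b)
E
```

```text
(no output)
```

View pics/c1.png

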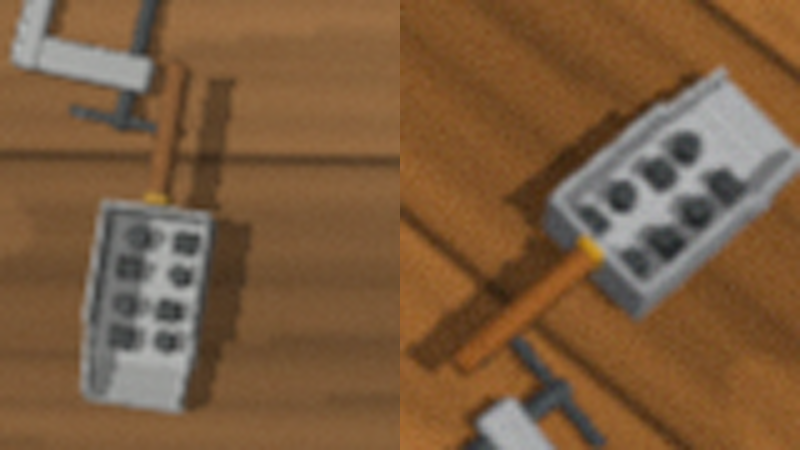

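View pics/c2.png

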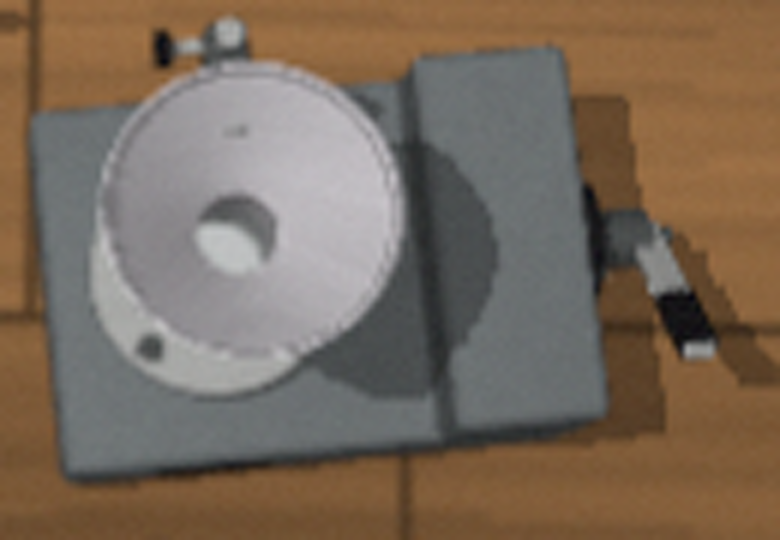

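Only the middle scoop holds eight slugs, with its nose towards the robot and its handle beside the clamp's T-bar (crop left, about (160,130)). The funnel centre is at crop (253,209) and the lever tip at crop (700,350). Next I fit both poses.

```bash
python3 - <<'E'
from h import *
d=pickle.load(open("cams.pkl","rb"));T,S=d["top"],d["scene"]
t1=lambda u,v:np.array([220+(u+.5)/5-.5,150+(v+.5)/5-.5])
s1=lambda u,v:np.array([330+(u-400+.5)/5-.5,225+(v+.5)/5-.5])
t2=lambda u,v:np.array([320+(u+.5)/6-.5,130+(v+.5)/6-.5])
m=lambda *a:np.array(a)/1000
sc=[(T,t1(105,202),m(-45,-30,36)),(T,t1(212,213),m(-45,30,36)),(T,t1(83,400),m(64,-30,10)),(T,t1(185,410),m(64,30,10)),(T,t1(178,63),m(-127,0,42)),
(S,s1(553,200),m(-45,30,36)),(S,s1(642,288),m(-45,-30,36)),(S,s1(462,362),m(-127,0,36)),(S,s1(797,152),m(64,-30,10))]
vb=[(T,t2(253,209),m(0,45,204)),(T,t2(33,113),m(85,120,58)),(T,t2(68,473),m(-85,120,58)),(T,t2(558,48),m(85,-120,98)),(T,t2(605,415),m(-85,-120,98)),(T,t2(415,60),m(85,-50,98)),(T,t2(700,350),m(-63.3,-155,116.7))]
for ob,x0 in((sc,[.5,.2,np.pi]),(vb,[.5,-.05,0])):
    x,r=fit([(c,pose(c),uv,l) for c,uv,l in ob],0,x0);print(x.round(4));print(r.round(1).tolist())
    np.save("scoop.npy" if ob is sc else "vib.npy",x)
# clamp etc
print("Tbar", onz(T,t1(155,128),.012),onz(S,s1(515,345),.012),onz(S,s1(600,440),.012)," cup",onz(T,(277,115),.09),"brush tips",onz(T,(268,91),.2), "big scoop",onz(T,(268,287),0),onz(T,(222,337),.03),"file",onz(T,(346,223),.02),onz(T,(353,307),.01),"small",onz(T,(190,195),.0),onz(T,(210,217),.02))
E
```

```text
[0.5213 0.2319 3.0428]
[[-0.4, 0.2], [-0.2, 0.5], [0.3, 0.3], [1.2, 0.8], [-0.5, -0.2], [-1.4, -1.0], [0.3, 0.7], [-1.1, 0.9], [1.8, 0.6]]
[ 0.6164 -0.1007  0.1107]
[[-0.4, 0.2], [-0.9, -0.5], [-0.7, 0.8], [1.3, -1.1], [1.5, 0.5], [-0.6, -0.9], [-0.1, 0.9]]
Tbar [0.61590334 0.23398884 0.012     ] [0.61702739 0.22764382 0.012     ] [0.62507524 0.28223415 0.012     ]  cup [0.76741137 0.15721419 0.09      ] brush tips [0.78967627 0.17058025 0.2       ] big scoop [0.30427618 0.17664672 0.        ] [0.17373767 0.29242621 0.03      ] file [ 0.48455967 -0.03699451  0.02      ] [ 0.25419898 -0.05913548  0.01      ] small [0.55775637 0.4059406  0.        ] [0.49466368 0.34104837 0.02      ]
```

```bash
cat >> h.py <<'E'
GX,GZ=-.063,.034
V=np.load("vib.npy") if __import__("os").path.exists("vib.npy") else None
def vpt(l): return R.from_euler('z',V[2]).apply(l)+[V[0],V[1],0]
def scoop_rot(yaw,pitch): return R.from_euler('z',yaw)*R.from_euler('y',pitch)  # pitch>0: nose down
def tool_rot(Rs,alpha,s):
    # scoop-frame tool: z = down tilted by alpha towards nose, x = s*scoop y
    z=np.array([np.sin(alpha),0,-np.cos(alpha)]);x=np.array([0,s,0.]);
    return Rs*R.from_matrix(np.c_[x,np.cross(z,x),z])
def tcp(Rs,ref_world,ref_loc,alpha,s):
    """TCP pose so that scoop-local point ref_loc is at ref_world"""
    Rt=tool_rot(Rs,alpha,s)
    g=Rs.apply(np.array([GX,0,GZ])-ref_loc)+ref_world
    return g+Rt.apply([0,0,.019]),wxyz(Rt)
NOSE=np.array([.064,0,.010])
FUN=vpt([0,.045,.204]) if V is not None else None
E
python3 - <<'E'
from h import *
from station import inverse_kinematics as ik
x,y,w=np.load("scoop.npy")
print(FUN,vpt([0,-.155,.06]))
for s in(1,-1):
  for al in(0,.2,.35):
    p=tcp(scoop_rot(w,0),[x,y,0],np.zeros(3),al,s);q=ik(*p)
    print("G",s,al,None if q is None else np.round(q,2))
    for yaw in np.arange(-180,180,30):
      Y=np.radians(yaw);n=np.array([np.cos(Y),np.sin(Y),0])
      r=[]
      for b,dz in((0,.034),(30,.016),(60,.006)):
        q=ik(*tcp(scoop_rot(Y,np.radians(b)),FUN-.025*n+[0,0,dz],NOSE,al,s)); r.append(q)
      if all(k is not None for k in r): print(s,al,yaw,np.round(r,1).tolist())
E
```

```text
[ 0.61147777 -0.05594817  0.204     ] [ 0.63356802 -0.25472448  0.06      ]
G 1 0 [-0.13  0.69 -0.45  1.74  0.4   0.8  -2.44]
1 0 -180 [[0.1, 0.7, -0.3, 1.1, 0.2, 1.4, -1.7], [0.3, 0.3, -0.3, 1.7, 0.2, 0.6, -1.7], [0.9, 0.2, -1.0, 2.2, 2.6, 0.3, 2.3]]
1 0 -150 [[0.2, 0.7, -0.5, 1.2, 0.3, 1.4, -1.4], [0.4, 0.4, -0.5, 1.7, -0.1, 0.7, -1.0], [1.3, 0.6, -1.3, 2.0, -0.8, 0.2, -0.0]]
1 0 -120 [[0.2, 0.6, -0.7, 1.4, 0.4, 1.3, -1.0], [0.6, 0.4, -0.6, 1.6, -0.2, 0.9, -0.4], [1.0, 0.5, -0.8, 1.8, -0.9, 0.9, 0.3]]
1 0 -90 [[0.3, 0.5, -0.8, 1.5, 0.4, 1.2, -0.5], [0.6, 0.5, -0.8, 1.5, -0.2, 1.2, -0.0], [0.9, 0.7, -0.8, 1.5, -0.5, 1.3, 0.3]]
1 0 -60 [[0.4, 0.4, -0.8, 1.7, 0.3, 1.2, 0.0], [0.6, 0.6, -0.8, 1.5, -0.1, 1.4, 0.4], [0.6, 0.8, -0.7, 1.2, -0.4, 1.8, 0.5]]
1 0 60 [[1.1, 0.6, -1.2, 1.7, 0.6, 1.3, 2.4], [0.6, 0.6, -1.0, 1.5, 0.8, 1.8, 2.1], [-0.4, 0.7, 0.2, 1.4, 0.6, 1.8, 2.4]]
1 0 90 [[0.2, 0.4, 0.1, 1.5, -0.0, 1.2, -2.9], [0.7, 0.7, -1.2, 1.6, 1.1, 1.7, 2.5], [0.1, 0.6, -0.6, 1.6, 1.2, 1.8, 2.4]]
1 0 120 [[0.2, 0.6, 0.0, 1.3, -0.0, 1.3, -2.4], [-0.9, 0.6, 1.3, 1.7, -0.3, 0.8, -2.3], [0.4, 
[... 5237 characters left out ...]
0.1, 1.3, -2.7], [0.2, 0.6, -0.0, 1.3, -0.5, 1.7, -2.4]]
-1 0.35 30 [[0.8, 0.1, -0.4, 2.0, -0.3, 0.8, -0.5], [0.4, 0.3, -0.4, 1.7, 0.2, 1.4, -1.1], [-0.4, 0.7, 0.6, 1.3, 0.1, 1.9, -0.9]]
-1 0.35 60 [[0.8, 0.3, -0.4, 1.7, -0.2, 1.1, -0.0], [0.4, 0.3, -0.4, 1.6, 0.3, 1.3, -0.6], [0.1, 0.6, -0.5, 1.4, 0.7, 1.8, -0.9]]
-1 0.35 90 [[0.7, 0.6, -0.5, 1.4, -0.1, 1.3, 0.3], [0.5, 0.4, -0.5, 1.5, 0.4, 1.3, -0.1], [0.3, 0.5, -0.8, 1.6, 1.0, 1.6, -0.6]]
-1 0.35 120 [[0.6, 0.8, -0.6, 1.0, 0.1, 1.6, 0.6], [0.5, 0.5, -0.6, 1.4, 0.4, 1.3, 0.4], [0.5, 0.4, -0.9, 1.7, 1.1, 1.3, -0.3]]
-1 0.35 150 [[0.4, 0.9, -0.6, 0.7, 0.3, 1.8, 1.0], [0.5, 0.6, -0.7, 1.4, 0.5, 1.2, 0.8], [0.6, 0.3, -0.9, 1.9, 1.0, 0.8, 0.2]]
```

```bash
cat > /dev/null; python3 - <<'E'
from h import *
from station import ctrl,viewer,inverse_kinematics as ik
x,y,w=np.load("scoop.npy")
p,q=tcp(scoop_rot(w,0),[x,y,0],np.zeros(3),0,1)
o=ctrl.get_obs(); ctrl.move_straight(o["tool_pos"]+[0,0,.15],speed=.3)
ctrl.move_to([p[0],p[1],.36],q)
ctrl.move_straight([p[0],p[1],.20],q,speed=.2)
o=ctrl.get_obs();c=viewer.camera("wrist");pickle.dump((o["tool_pos"],o["eef_rot"],c),open("w1.pkl","wb"))
cv2.imwrite("pics/w1.png",c["frame"]);print(o["time_s"],o["tool_pos"],p,o["joint_positions"].round(2),o["ft_force"])
P=pose(c,o["tool_pos"],o["eef_rot"])
Rs=scoop_rot(w,0)
for l in([-.127,0,.042],[-.045,-.03,.036],[-.045,.03,.036],[.064,.03,.01],[.064,-.03,.01],[-.063,0,.042]): print(l,proj(c,Rs.apply(l)+[x,y,0],P).round(0))
E
```

```text
4.825 [0.58448575 0.22615996 0.20125261] [0.58396519 0.22563402 0.015     ] [ 0.19  0.61 -0.96  1.57  0.52  1.23 -2.53] [0.00752258 0.32691502 0.77590677]
[-0.127, 0, 0.042] [[319. 118.]]
[-0.045, -0.03, 0.036] [[289. 202.]]
[-0.045, 0.03, 0.036] [[348. 202.]]
[0.064, 0.03, 0.01] [[344. 285.]]
[0.064, -0.03, 0.01] [[293. 285.]]
[-0.063, 0, 0.042] [[319. 186.]]
```

View pics/w1.png

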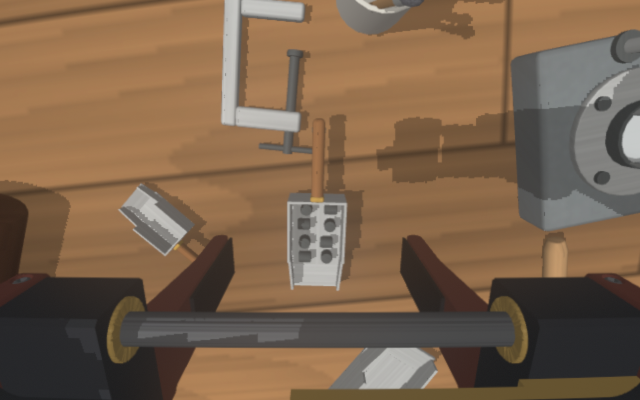

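The wrist view agrees with the fit to within 3 px: handle end (319,118), back rim (288–347,200), nose row 288. The T-bar end at (312,150) is clear of the grasp at row 186. I go ahead with the grasp and lift.

```bash
python3 - <<'E'
from h import *
from station import ctrl,viewer,claw
x,y,w=np.load("scoop.npy")
p,q=tcp(scoop_rot(w,0),[x,y,0],np.zeros(3),0,1)
hit=ctrl.move_straight(p,q,speed=.1,contact_N=8)
print(hit,ctrl.get_obs()["tool_pos"])
claw.move_gripper(0,55)
o=ctrl.get_obs();print("grip",o["opening"],o["ft_force"],o["time_s"])
ctrl.move_straight(p+[0,0,.10],q,speed=.08)
ctrl.dwell(.3);o=ctrl.get_obs();print(o["opening"],o["ft_force"],o["moment"],o["tool_pos"],o["time_s"])
c=viewer.camera("wrist");cv2.imwrite("pics/w2.png",c["frame"])
c2=viewer.camera("scene");cv2.imwrite("pics/s2.png",np.hstack([c2["frame"][150:350,300:500],c["frame"][150:350,220:420]]).repeat(2,0).repeat(2,1))
E
```

```text
False [0.58429554 0.2257444  0.0155357 ]
grip 0.12919026102138198 [-0.55075494  0.47124187 -0.27303485] 8.025
0.13209342431692137 [-0.23757999 -0.06791872 -1.89316315] [ 0.02581584 -0.08252946  0.00680249] [0.58387331 0.22563499 0.11477085] 9.725
```

View pics/s2.png

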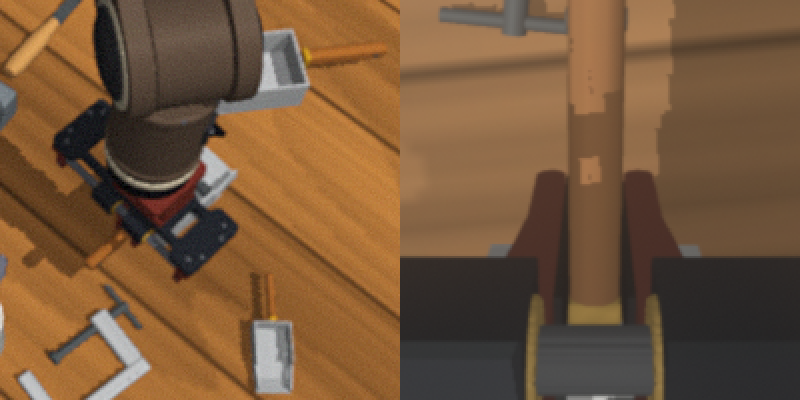

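```bash
python3 - <<'E'
from h import *
from station import ctrl,viewer
x,y,w=np.load("scoop.npy")
o=ctrl.get_obs();t=o["tool_pos"]
ctrl.move_straight([t[0],t[1],.275],speed=.15)
Y=np.radians(-100);n=np.array([np.cos(Y),np.sin(Y),0])
def pp(b):
    dz=np.interp(b,[0,20,40,60],[.036,.02,.008,.006])
    return tcp(scoop_rot(Y,np.radians(b)),FUN-.025*n+[0,0,dz],NOSE,0,1)
p,q=pp(0)
ctrl.move_straight(p+[0,0,.025],q,speed=.12)
ctrl.move_straight(p,q,speed=.06)
o=ctrl.get_obs();print(o["time_s"],o["tool_pos"]-p,o["joint_positions"].round(2))
c=viewer.camera("top");cv2.imwrite("pics/t3.png",c["frame"])
for b in range(10,61,10):
    p,q=pp(b);ctrl.move_straight(p,q,speed=.07)
    print(b,ctrl.get_obs()["time_s"])
ctrl.dwell(.8)
o=ctrl.get_obs();print(o["time_s"],o["ft_force"],o["moment"],o["tool_pos"]-p,o["opening"])
c=viewer.camera("top");c2=viewer.camera("scene");wc=viewer.camera("wrist")
z=lambda i:cv2.resize(i,(400,250))
cv2.imwrite("pics/t4.png",np.vstack([np.hstack([cv2.imread("pics/t3.png")[80:280,230:430],c["frame"][80:280,230:430]]).repeat(2,0).repeat(2,1)[:340],np.hstack([z(c2["frame"]),z(wc["frame"])])]))
E
```

```text
13.25 [-8.51897904e-05  8.47556734e-06 -2.48096262e-04] [ 0.52  0.77 -1.3   1.46  0.74  1.46 -0.95]
10 13.65
20 14.0083
30 14.4
40 14.8
50 15.2583
60 15.7167
16.5167 [-0.40133034  0.61051357 -1.19227818] [-0.99331288  0.08770168  0.05799316] [ 7.83780359e-06 -9.76300180e-05 -6.38520943e-05] 0.1330583476578174
```

View pics/t4.png

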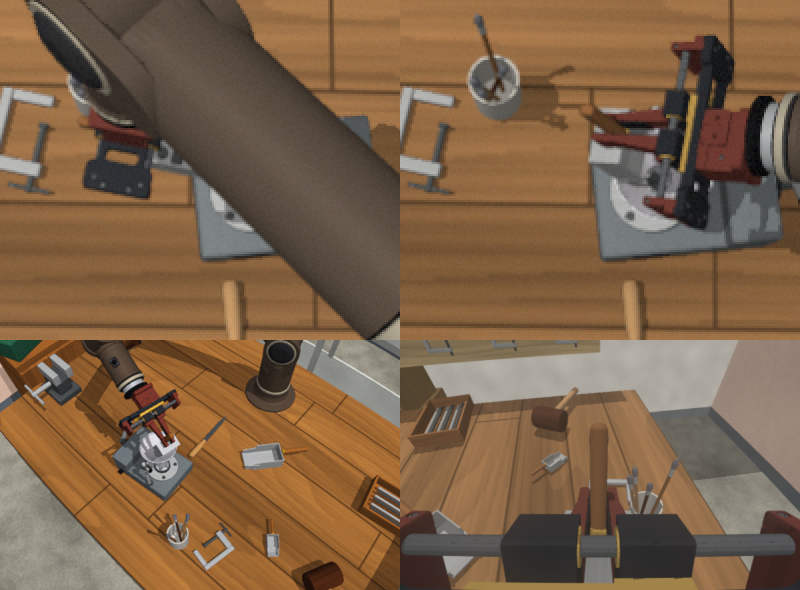

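```bash
python3 - <<'E'
from h import *
from station import ctrl,viewer
Y=np.radians(-100);n=np.array([np.cos(Y),np.sin(Y),0])
def pp(b):
    dz=np.interp(b,[0,20,40,60],[.036,.02,.008,.008])
    return tcp(scoop_rot(Y,np.radians(b)),FUN-.025*n+[0,0,dz],NOSE,0,1)
try:
    for b in(66,58,64): ctrl.move_straight(*pp(b),speed=.12)
except ctrl.MotionError as e: print(e)
ctrl.dwell(.4)
for b in(45,30,20,10,0): ctrl.move_straight(*pp(b),speed=.12)
p,q=pp(0)
ctrl.move_straight(p-.2*n+[0,0,.04],q,speed=.2)
ctrl.dwell(.3);o=ctrl.get_obs();print(o["time_s"],o["ft_force"],o["moment"],o["tool_pos"],o["opening"],o["joint_positions"].round(2))
c=viewer.camera("top");c2=viewer.camera("scene");wc=viewer.camera("wrist")
cv2.imwrite("pics/t5.png",np.hstack([cv2.resize(c["frame"][120:230,310:420],None,fx=3.6,fy=3.6,interpolation=3),cv2.resize(c2["frame"][110:220,200:310],None,fx=3.6,fy=3.6,interpolation=3)]));
cv2.imwrite("pics/t5full.png",c["frame"]);cv2.imwrite("pics/s5full.png",c2["frame"])
E
```

```text
21.2417 [ 0.57156783 -0.58370207 -1.61393773] [ 0.03220846 -0.07359221 -0.00074251] [0.67281436 0.28990171 0.28508446] 0.12941964143498666 [-0.02  0.71 -0.87  1.16  0.52  1.49 -0.98]
```

View pics/t5.png

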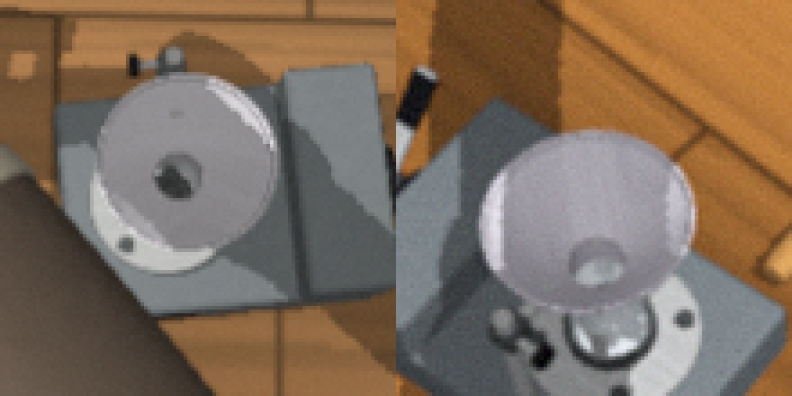

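```bash
python3 - <<'E'
from h import *
from station import ctrl,viewer
f=[]
for i in range(15):
    ctrl.dwell(.02);f.append(ctrl.get_obs()["ft_force"])
print(np.mean(f,0),np.std(f,0))
c=pickle.load(open("cams.pkl","rb"))
o=ctrl.get_obs()
Y=np.radians(-100);org=o["tool_pos"]-[0,0,.015]-R.from_euler('z',Y).apply([GX,0,0])
for n in("top","scene"): print(n,proj(c[n],org+[0,0,.01]).round())
u,v=proj(c["scene"],org+[0,0,.01])[0].astype(int);u2,v2=proj(c["top"],org+[0,0,.01])[0].astype(int)
s=cv2.imread("pics/s5full.png");t=cv2.imread("pics/t5full.png")
k=lambda i,u,v:cv2.resize(cv2.copyMakeBorder(i,60,60,60,60,0)[v:v+120,u:u+120],(400,400),interpolation=3)
cv2.imwrite("pics/s6.png",np.hstack([k(s,u,v),k(t,u2,v2)]))
E
```

```text
[ 0.04734587  0.15319111 -1.42331589] [0.3200027  0.37380593 0.3931073 ]
top [[236. 132.]]
scene [[346. 263.]]
```

View pics/s6.png

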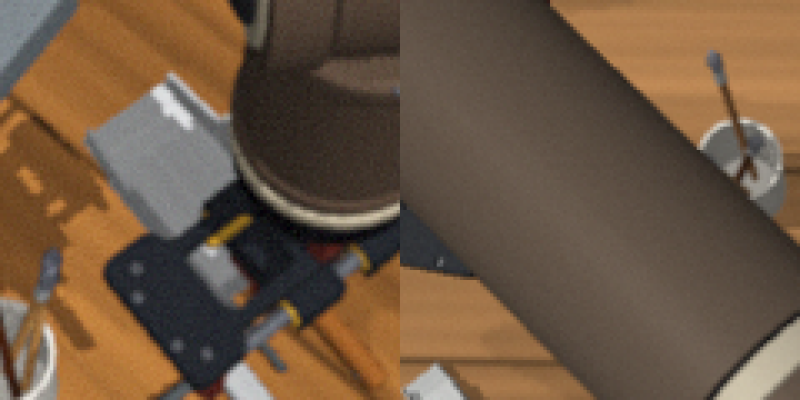

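The jar shows slugs at the bottom (crop (175,180)), none are left in the funnel or on the base, and the bowl looks empty. The averaged load of 1.4 N also matches an empty scoop. I lay it back near its old place.

```bash
python3 - <<'E'
from h import *
from station import ctrl,viewer,claw
x,y,w=np.load("scoop.npy")
p,q=tcp(scoop_rot(w,0),[x-.012,y,0],np.zeros(3),0,1)
ctrl.move_straight(p+[0,0,.26],q,speed=.2)
ctrl.move_straight(p+[0,0,.02],q,speed=.15)
hit=ctrl.move_straight(p-[0,0,.004],q,speed=.03,contact_N=4)
o=ctrl.get_obs();print(hit,o["tool_pos"],o["ft_force"],o["time_s"])
claw.move_gripper(.7)
ctrl.dwell(.2)
t=ctrl.get_obs()["tool_pos"]
ctrl.move_straight(t+[0,0,.06],speed=.1)
ctrl.move_straight(t+[0,0,.32],speed=.3)
o=ctrl.get_obs();c=viewer.camera("wrist");print(o["time_s"],o["opening"])
# dial region too
P=pose(c,o["tool_pos"],o["eef_rot"])
Rs=scoop_rot(w,0)
for l in([-.127,0,.042],[-.045,-.03,.036],[-.045,.03,.036],[.064,.03,.01],[.064,-.03,.01]): print(l,proj(c,Rs.apply(l)+[x-.012,y,0],P).round(0))
cv2.imwrite("pics/w7.png",c["frame"])
E
```

```text
True [0.57185462 0.22565285 0.01490806] [-0.21290598  1.00574211  2.7858257 ] 25.675
28.5417 0.7013560410270809
[-0.127, 0, 0.042] [[316. 112.]]
[-0.045, -0.03, 0.036] [[294. 173.]]
[-0.045, 0.03, 0.036] [[338. 173.]]
[0.064, 0.03, 0.01] [[336. 239.]]
[0.064, -0.03, 0.01] [[297. 239.]]
```

View pics/w7.png

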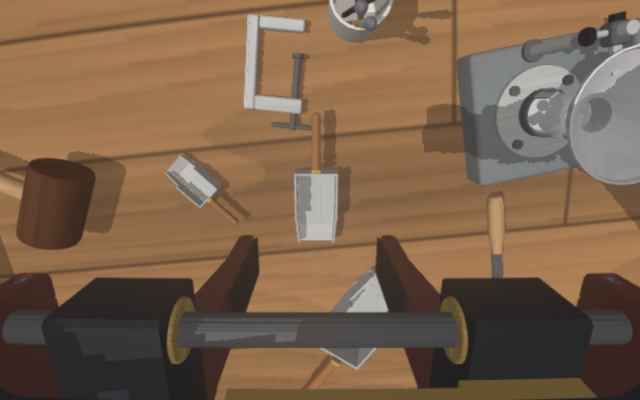

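The scoop lies flat and empty at (316,205), the clamp, file and cup are untouched, and there are no stray slugs. Next is the lever.

```bash
cat >> h.py <<'E'
def dn(s): 
    X=s*np.array([np.cos(V[2]),np.sin(V[2]),0]);Z=np.array([0,0,-1.]);return wxyz(R.from_matrix(np.c_[X,np.cross(Z,X),Z]))
E
python3 - <<'E'
from h import *
from station import ctrl,viewer,claw,inverse_kinematics as ik
p=vpt([-.060,-.155,0])
claw.move_gripper(0,20)
j=ctrl.get_obs()["joint_positions"]
s=min((1,-1),key=lambda s:np.abs(np.array(ik(p+[0,0,.36],dn(s)))-j).max());q=dn(s);print(s,ik(p+[0,0,.045],q))
ctrl.move_straight(ctrl.get_obs()["tool_pos"]+[0,0,.03],speed=.3)
ctrl.move_to(p+[0,0,.36],q)
ctrl.move_straight(p+[0,0,.22],q,speed=.2)
o=ctrl.get_obs();c=viewer.camera("wrist");P=pose(c,o["tool_pos"],o["eef_rot"])
pickle.dump((P,c),open("w8.pkl","wb"))
print(o["time_s"],o["tool_pos"],o["joint_positions"].round(2))
for l in([-.0633,-.155,.1167],[-.0633,-.147,.1167],[-.0633,-.163,.1167],[-.085,-.12,.098],[.085,-.12,.098],[-.085,-.05,.098],[0,-.155,.06]): print(l,proj(c,vpt(l),P).round(0))
cv2.imwrite("pics/w8.png",c["frame"])
E
```

```text
-1 [ 0.52126003  0.62504278 -0.24146461  1.72367396  0.19326036  0.8161623
 -2.84003795]
32.4833 [ 0.57478948 -0.26114505  0.2212411 ] [ 0.58  0.45 -0.33  1.57  0.15  1.15 -2.81]
[-0.0633, -0.155, 0.1167] [[322. 199.]]
[-0.0633, -0.147, 0.1167] [[322. 209.]]
[-0.0633, -0.163, 0.1167] [[322. 190.]]
[-0.085, -0.12, 0.098] [[345. 231.]]
[0.085, -0.12, 0.098] [[158. 231.]]
[-0.085, -0.05, 0.098] [[344. 300.]]
[0, -0.155, 0.06] [[257. 184.]]
```

View pics/w8.png

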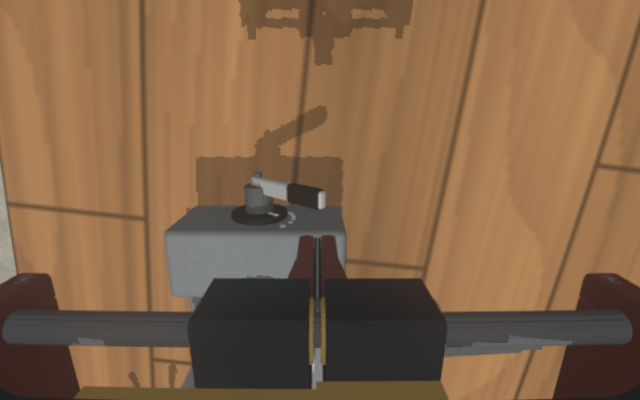

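The wrist view matches the prediction: lever tip at (322,200), tower corner at (342,233). Joint 7 would come close to its limit, so I flip the tool half a turn before pressing.

```bash
python3 - <<'E'
from h import *
from station import ctrl,viewer,claw
p=vpt([-.060,-.155,0]);q=dn(1)
ctrl.move_to(p+[0,0,.22],q)
o=ctrl.get_obs();print(o["joint_positions"].round(2),o["time_s"])
ctrl.move_straight(p+[0,0,.135],q,speed=.15)
f0=ctrl.get_obs()["ft_force"]
for z in(.10,.075,.055,.048,.044,.041):
    hit=ctrl.move_straight(p+[0,0,z],q,speed=.05,contact_N=24)
    o=ctrl.get_obs();print(z,hit,o["tool_pos"].round(4),(o["ft_force"]-f0).round(1))
    if hit:break
ctrl.dwell(.3);f=[]
for i in range(8): ctrl.dwell(.02);f.append(ctrl.get_obs()["ft_force"])
o=ctrl.get_obs();print(np.mean(f,0)-f0,o["tool_pos"],o["joint_positions"].round(2),o["time_s"])
w=viewer.camera("wrist");P=pose(w,o["tool_pos"],o["eef_rot"])
s=viewer.camera("scene")
for a in(-.39,-.25,-.02,.73): 
    l=vpt([-.085*np.cos(a),-.155,.06+.085*np.sin(a)]);print(a,proj(w,l,P).round(),proj(s,l).round())
cv2.imwrite("pics/w9.png",np.vstack([w["frame"][60:310,120:520],cv2.resize(s["frame"][100:200,150:310],(400,250),interpolation=3)]).astype(np.uint8))
E
```

```text
[ 0.99  0.62 -0.99  1.54  0.53  1.28  0.04] 34.95
0.1 True [ 0.5705 -0.2622  0.1126] [-5.2  0.1  7.8]
[-4.59390331  1.4798162   8.29497954] [ 0.57172364 -0.26209459  0.11409907] [ 0.96  0.71 -0.93  1.65  0.63  1.11 -0.03] 36.5917
-0.39 [[296. 208.]] [[219. 146.]]
-0.25 [[290. 212.]] [[219. 143.]]
-0.02 [[284. 221.]] [[219. 138.]]
0.73 [[315. 258.]] [[208. 129.]]
```

View pics/w9.png

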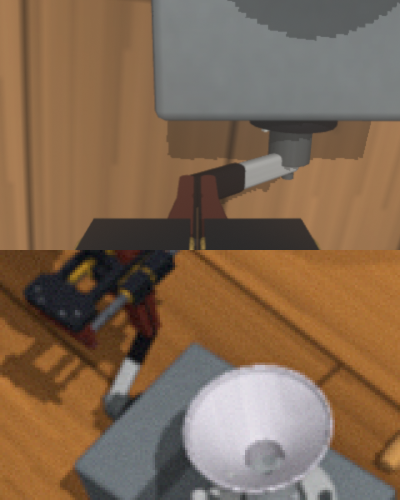

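The fingers came down on the lever's sloping tip and were pushed outwards. I lift off and press further in, following the lever's arc.

```bash
python3 - <<'E'
from h import *
from station import ctrl
q=dn(1);t=ctrl.get_obs()["tool_pos"]
ctrl.move_straight(t+[0,0,.04],q,speed=.15)
h=.0135
def tgt(a):
    X=np.interp(a,[-.39,0,.73],[.060,.053,.042])
    z=.06+(X+h*np.sign(a))*np.tan(a)+.0055/np.cos(a)
    return vpt([-X,-.155,z])
ctrl.move_straight(tgt(.73)+[0,0,.015],q,speed=.15)
f0=ctrl.get_obs()["ft_force"];print(f0)
for a in(.6,.4,.2,.05,-.1,-.25,-.39):
    g=tgt(a);hit=ctrl.move_straight(g,q,speed=.06,contact_N=45)
    o=ctrl.get_obs();print(a,hit,(o["tool_pos"]-g).round(4),(o["ft_force"]-f0).round(1),o["time_s"])
    if hit:break
E
```

```text
[-0.16490178  0.0347483   0.80140385]
0.6 False [ 0.0005 -0.0002  0.0002] [ 2.1 -0.1  2.4] 38.0417
0.4 False [-0.0001 -0.0001 -0.0001] [ 0.8 -0.6  1.1] 38.4333
0.2 False [ 0.0001 -0.0001  0.0005] [-1.  -0.4  5.8] 38.8083
0.05 False [ 0.0002 -0.      0.0003] [0.9 0.1 1.8] 39.125
-0.1 False [0.0017 0.0002 0.0013] [2.4 0.1 8.4] 39.4083
-0.25 False [0.0027 0.0003 0.0019] [3.3 0.9 9.1] 39.6833
-0.39 False [0.0017 0.0003 0.0013] [ 2.7 -0.3  6.5] 39.9667
```

```bash
python3 - <<'E'
from h import *
from station import ctrl,viewer
q=dn(1);g=vpt([-.060,-.155,.0468])
for k in range(9):
    g=g-[0,0,.002];ctrl.move_straight(g,q,speed=.03);ctrl.dwell(.1)
    f=[]
    for i in range(4): ctrl.dwell(.02);f.append(ctrl.get_obs()["ft_force"])
    o=ctrl.get_obs();print(g[2].round(4),o["tool_pos"].round(4),np.mean(f,0).round(1),o["time_s"])
    if np.mean(f,0)[2]>22:break
w=viewer.camera("wrist");P=pose(w,o["tool_pos"],o["eef_rot"]);s=viewer.camera("scene")
for a in(-.39,-.29,-.02,.73): 
    l=vpt([-.085*np.cos(a),-.155,.06+.085*np.sin(a)]);print(a,proj(w,l,P).round(),proj(s,l).round(1))
cv2.imwrite("pics/w10.png",np.vstack([w["frame"][60:310,120:520],cv2.resize(s["frame"][100:200,150:310],(400,250),interpolation=3)]))
E
```

```text
0.0448 [ 0.576  -0.261   0.0465] [2.  0.4 9.2] 40.3833
0.0428 [ 0.5763 -0.261   0.0448] [ 1.9  0.  10.1] 40.8
0.0408 [ 0.5765 -0.261   0.0439] [-0.4  1.  18.3] 41.2167
0.0388 [ 0.5767 -0.261   0.0435] [-5.6  1.8 31.1] 41.6333
-0.39 [[279. 245.]] [[219.  146.5]]
-0.29 [[272. 251.]] [[219.3 143.9]]
-0.02 [[259. 270.]] [[218.7 137.6]]
0.73 [[298. 357.]] [[208.3 129.2]]
```

Force rises steeply at z≈0.0435, to 31 N, or about 1.5 N m. That is far above the spring plus click, so this is the end stop, at the predicted height. I ease off slightly while staying firmly on the stop, then hand in.

```bash
python3 - <<'E'
from h import *
from station import ctrl,order
ctrl.move_straight(vpt([-.060,-.155,.0397]),dn(1),speed=.02);ctrl.dwell(.4)
f=[]
for i in range(10): ctrl.dwell(.02);f.append(ctrl.get_obs()["ft_force"])
o=ctrl.get_obs();F=np.mean(f,0);print(o["tool_pos"],F,o["time_s"])
if 15<F[2]<36: order.job_done();print("done")
E
```

```text
[ 0.5766551  -0.26104472  0.04363418] [-2.89823549  1.26494341 25.35476782] 42.55
the job is handed in; nothing more can be done
done
```

I poured the slugs through the funnel into the jar, laid the empty scoop back flat on the bench and let go of it. The job was handed in at 42.6 s with the closed fingers holding the lever down at the third step.

- **Pour:** After the pour, the top view showed slugs at the jar bottom, with none in the funnel, on the table base or on the bench. I could not count all eight inside the jar. After release, the wrist view showed the scoop flat and empty and the G-clamp, file and cup in place.
- **Dial:** The lever met a hard stop with the fingertips about 44 mm above the bench, as predicted for the third step. I held it there at about 25 N, well above what the spring and click need. This rests on force and height only, because I had used up the picture limit before I could view the final pose.
- **First press:** It landed on the lever's sloping tip and slid outwards, so I lifted off and pressed again along the lever's arc, which worked.

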